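# Close the leaf fixture and hold the GO pin through both bushings

### The arm

A 6-joint arm with a two-finger parallel gripper is mounted at the origin on the work surface. World frame = base frame: x ahead of the robot, y to its left, z up, the work surface at z = 0. Lengths are in m, angles in rad, forces in N, time in s.
With the tool pointing down it reaches from about 0.425 to 0.95 m from the base axis. Payload 3.5 kg.
Tool frame: the origin (TCP) lies at the very end of the fingers, on their centre line; the grasp point (between the pads) lies 19 mm behind it; z points along the fingers, y is the direction in which the jaws open and shut (so a half turn about z gives the same grasp; the last joint's range is limited). The gripper opens to 85 mm and grips with 20 to 120 N. Pads are 22 mm wide; open, the fingers measure 114 mm over their backs; the gripper's body (76 mm by 85 mm) begins 54 mm behind the grasp point. The pads swing forward as they close: fully open they stand 13 mm farther back than shut.
Start: joints at [1.034, 0.286, 1.577, -0, 1.279, -0.15], TCP at [0.255, 0.625, 0.231] pointing down, gripper open.
Joint ranges: [-2.77, 2.77], [-0.9, 2.22], [0.21, 2.48], [-1.53, 4.67], [0.24, 2.81], [-2.84, 2.84]. Speed limits (rad/s): [2.79, 2.79, 3.14, 3.14, 3.14, 3.14].

### API

Orientations are given as a unit quaternion [x, y, z, w].
In Python, from cell import r, imaging, close_job gives the robot as it stands. The module is installed in compiled form; this text tells all that it offers.
- The arm moves only by the tool drive_tool, never from a script. Its argument "steps" is a list of rows, each an object with "fingers": the gripper's target within -1 to 1 (fully open at 1, half-way at 0, shut at -1); "slide": the shift along the tool's x, y, z in m, a list of three; "spin": the turn about the tool's z in rad. A call has 1 to 5 rows; each row is the pose to reach, as a shift and turn from the pose commanded when the call began, along the tool's axes at that moment; what a row does not reach only later rows make up. A row lasts 1/8 s, in which the tool goes at most 62.5 mm and 10.7 degrees, less where a joint would pass 70% of its speed; a pose out of reach is approached as far as the arm can. A call with a gripper value outside its range is refused whole. The fingers move at their own pace and stop on an object; "newtons" is the grip in N (left out, the last holds). Time passes only in rows, so rows that repeat a pose let the fingers close. It gives the time, the measured TCP pose, the force and the opening at its end, in the units of the state.
- r.sense(): the state, without advancing time (a new reading comes with each control period).
- imaging.camera(name): name is "scene" or "top" or "wrist"; returns the picture (480x640x3 uint8, red, green, blue); there is no depth.
- imaging.calibration(name): a dict with "camera_matrix" (3x3 intrinsics, pixels), "xyz" and "rotation" of the camera in the world. Camera axes: x right, y up, looking along -z (the intrinsics and any distortion apply to the point x, -y, -z); pixel columns grow to the right and rows downward; lengths in m; the calibration is good to about 2 mm. A picture is of the moment at which its call begins: read the wrist's pose just before it. calibration takes no time and is no camera call; for the wrist camera it gives the pose at the moment of the call.
- close_job(): hands the job in, once; it reports no verdict.
The state is a dict: "t": time; "joint_positions": joint angles; "qvel": joint speeds; "joint_torque": joint torques, N m; "ee_pos": TCP position; "ee_rot": TCP orientation; "force": force on the tool from outside, world axes, zero at the start; "wrist_torque": the same for the moment, N m; "grip_width": finger opening in m.
Only numpy, scipy, OpenCV 4.12 (cv2) and the standard library are available. Lean on these libraries where they do the work, as an engineer would, in place of code of your own. Each camera call takes 0.05 s, during which the arm holds its last target. There are 200 camera calls.

### The job

Press the hinged leaf of the blue inspection fixture down by its orange pad until it snaps fully shut. Then take the green-handled gauge pin out of the grey rack and thread it straight down through the brass bushing in the leaf and on through the brass bushing of the casting below, until its collar is about 10 mm above the leaf's bushing. Finish while still holding the pin there, upright, spanning both bushings and with its collar not resting on anything; leave the red pin and everything else on the bench alone.

Things in the scene. Friction and masses are not known exactly. Their poses are not given: they have to be found in the camera images.
- leaf (a joint): hinge angle of the fixture's leaf, rad: 0 = fully shut, grows as it opens upward (starts 0.45 to 0.9). A stiff hinge: the leaf stays at any angle (1 to 4 N at the pad turns it). A spring ball on the post at the free edge resists from about 0.10 to 0.045 rad and takes 10 to 15 N on the pad; past that the leaf snaps to 0 and stays.
- leaf_hinge (a point): middle of the leaf's horizontal hinge axis, 100 mm above the table, 70 mm horizontally from the lower bushing's axis. Turns with the leaf: x along the leaf away from its free edge, y along the hinge. Fixture fixed, blue base 200 x 110 x 14 mm (105 mm to the post's side of the bushing axis). Aluminium leaf 74 mm wide, 10 thick (hinge at mid thickness), reaching 142 mm from the hinge.
- leaf_pad (a point): centre of the upper face of the orange press pad (26 mm along the leaf, 46 across, 3 thick), 117 mm from the hinge axis along the leaf and 8 mm above the leaf's mid plane; moves with the leaf; 108 mm above the table when shut. The spring-ball post beyond the free edge is 34 mm wide, 108 mm high, its near face 32 mm from the pad's centre when shut.
- leaf_bush (a point): centre of the flared rim on top of the leaf's brass bushing, 70 mm from the hinge axis; z along the bore; moves with the leaf. When shut: 118 mm above the table, z up, exactly above lower_bush. Bore 14 mm, mouth flared to 22 mm inside over the top 8 mm, rim 26.6 mm outside; bushing 30 mm long, rim 13 mm above the leaf's top face.
- lower_bush (a point): centre of the flared rim on top of the brass bushing in the aluminium casting nested in the fixture, 58 mm above the table; fixed; z up along its bore, x towards the hinge. Bore 14 mm, mouth flared to 22 mm inside over the top 8 mm; bushing 34 mm long (lower end 24 mm above the table), with an open hole below it down to the table.
- pin_green: GO gauge pin, upright and loose in a rack socket: steel shaft 12 mm diameter, 112 mm long, chamfered tip; steel collar 30 mm diameter, 5 mm thick; green round handle 20 mm diameter, 38 mm high. Origin at the tip's end (8 mm above the table at the start), z towards the handle: collar's underside at 112 mm, handle from 117 to 155 mm. About 0.15 kg.
- pin_collar (a point): centre of the underside of the green pin's collar, 112 mm above its tip along the pin.
- pin_red: the NO-GO gauge pin, a bystander: like the green pin, but with a red handle and a shaft of 13 mm; origin at its tip. It stands in the rack's other socket, its top 163 mm above the table.
- rack: grey rack block, fixed, 50 (x) x 150 (y) x 48 mm high, origin under its centre. Two sockets at y = -45 and +45 mm, bore 15 mm, 40 mm deep; either pin may be in either.
- housing: loose round aluminium casting, 82 mm in diameter, 34 mm high, origin under its centre; bystander.
- screwdriver: loose screwdriver lying on the table, 170 mm long; bystander.
- wrench: loose wrench lying on the table, 150 mm long; bystander.
- oil: loose white bottle with a red cap, 56 mm in diameter, 150 mm high, origin under its centre; bystander.
- cup: loose grey cup, 72 mm in diameter, 70 mm high, origin under its centre; bystander.
- weight: loose brass weight, 48 mm in diameter, 52 mm high, origin under its centre; bystander.

How it is judged:
By the outcome, as a careful person would: the job done as asked, in the order asked, and still so for the second after the job is handed in, while the arm keeps its last pose, push and grip.
It also fails if it takes over 72 s, if anything falls off the work surface, if the arm or the gripper's body presses on something with over 40 N, if the wrist force passes 120 N, or if a joint passes its speed limit or range.

## Working session

There is one attempt and no reset: what is moved stays moved. The work goes in short steps, Python scripts to look and compute and a tool call to move; the robot and the scene stay as the last step left them, time stands still between calls to the robot, and variables do not carry over. Pictures are saved under pics/ and viewed, about 8 in all and at most 12, crops included, and the job is handed in when it is done.

Besides the shell and the picture viewer there is one more tool, called after "Request:" in YAML: its name, and indented under it one key for each argument. drive_tool: Moves the arm, as the interface text tells. Its arguments: {"type":"object","properties":{"steps":{"type":"array","items":{"type":"object","properties":{"fingers":{"type":"number"},"slide":{"type":"array","items":{"type":"number"}},"spin":{"type":"number"}}}},"newtons":{"type":"number"}},"required":["steps"]}

```bash
mkdir -p pics
cat > h.py <<'E'
import numpy as np, cv2
from cell import r, imaging, close_job
from scipy.spatial.transform import Rotation as R
def cal(n):
    c=imaging.calibration(n); return np.array(c["camera_matrix"]),np.array(c["xyz"]),np.array(c["rotation"]),c
def ray(c,px):
    K,p,Q=c[:3]; d=np.linalg.inv(K)@np.array([px[0],px[1],1.]); return p,Q@np.array([d[0],-d[1],-d[2]])
def plane(c,px,z):
    p,d=ray(c,px); return p+d*(z-p[2])/d[2]
def proj(c,X):
    K,p,Q=c[:3]; v=Q.T@(np.array(X)-p); v=K@np.array([v[0],-v[1],-v[2]]); return v[:2]/v[2]
def tri(c1,a,c2,b):
    p,d=ray(c1,a);q,e=ray(c2,b); d/=np.linalg.norm(d);e/=np.linalg.norm(e)
    s=np.linalg.lstsq(np.c_[d,-e],q-p,rcond=None)[0]; A=p+s[0]*d;B=q+s[1]*e
    return (A+B)/2,np.linalg.norm(A-B)
def snap(n,f):
    im=imaging.camera(n); cv2.imwrite("pics/"+f,im[...,::-1]); return im
def blobs(im,lo,hi,amin=40):
    h=cv2.cvtColor(im,cv2.COLOR_RGB2HSV); m=cv2.inRange(h,np.array(lo),np.array(hi))
    n,l,s,c=cv2.connectedComponentsWithStats(m)
    return [(c[i].round(1),s[i]) for i in range(1,n) if s[i,4]>=amin],l
E
python3 - <<'E'
from h import *
for n in ["scene","top"]:
    im=snap(n,n+"0.png"); c=cal(n); print(n,c[3])
    for k,lo,hi in [("green",(45,80,40),(85,255,255)),("orange",(8,150,120),(20,255,255)),("red",(0,150,60),(6,255,255)),("blue",(100,100,40),(125,255,255)),("yellow",(20,80,80),(32,255,255))]:
        print(k,blobs(im,lo,hi)[0])
print(r.sense())
E
```

```text
scene {'camera_matrix': array([[433.027092  ,   0.        , 317.18214811],
       [  0.        , 433.027092  , 234.0069597 ],
       [  0.        ,   0.        ,   1.        ]]), 'xyz': array([ 1.13655575, -0.25564626,  0.79989896]), 'rotation': array([0.31387388, 0.19288315, 0.5092914 , 0.77775417])}
green [(array([182.4, 244.2]), array([179, 241,   8,   8,  51], dtype=int32)), (array([170.4, 436.1]), array([163, 429,  16,  16, 193], dtype=int32))]
orange [(array([388.9, 189.4]), array([380, 183,  18,  14, 151], dtype=int32)), (array([109.5, 294.3]), array([ 92, 288,  30,  20, 163], dtype=int32))]
red [(array([287.9, 231.4]), array([282, 220,  13,  25, 180], dtype=int32)), (array([ 99.4, 301.1]), array([ 93, 296,  14,  12, 126], dtype=int32)), (array([137.2, 455.2]), array([125, 442,  26,  27, 547], dtype=int32))]
blue [(array([211.5,  16. ]), array([ 191,    0,   39,   40, 1143], dtype=int32)), (array([409.8,  18.1]), array([403,   0,  15,  41, 373], dtype=int32)), (array([559.3,  83.9]), array([  420,     0,   220,   205, 26742], dtype=int32)), (array([497.9,  43.2]), array([494, 
[... 10549 characters left out ...]
 43], dtype=int32))]
{'t': 0.1, 'joint_positions': array([ 1.03402457e+00,  2.87092898e-01,  1.57804996e+00, -9.57433596e-06,
        1.27859744e+00, -1.49950853e-01]), 'qvel': array([-0.00146763, -0.00217033, -0.00269227, -0.00094199, -0.00108796,
        0.00050789]), 'joint_torque': array([-2.23121679e-04, -4.07295477e+01, -2.93700296e+01, -1.89643015e-04,
        3.36552446e-03, -1.14796514e-06]), 'ee_pos': array([0.25427421, 0.62462656, 0.23006447]), 'ee_rot': array([ 1.92205402e-01,  9.81354131e-01, -1.01268242e-03, -3.57190706e-04]), 'force': array([ 0.51651805,  0.54619583, -0.57733916]), 'wrist_torque': array([-0.04569208, -0.04432341, -0.05489295]), 'grip_width': 0.085096221848057}
```

View pics/scene0.png

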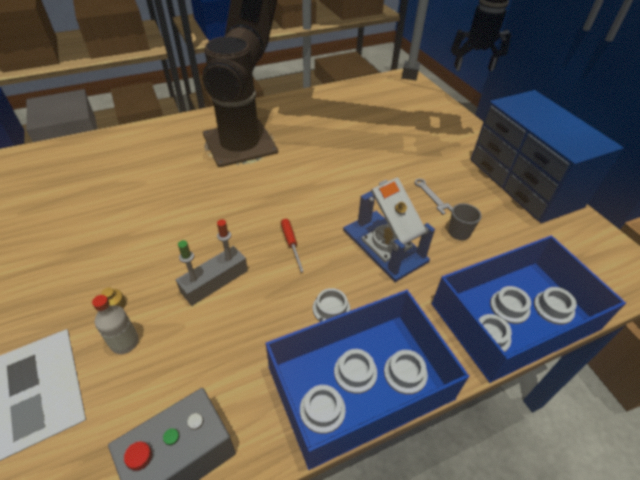

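View pics/top0.png

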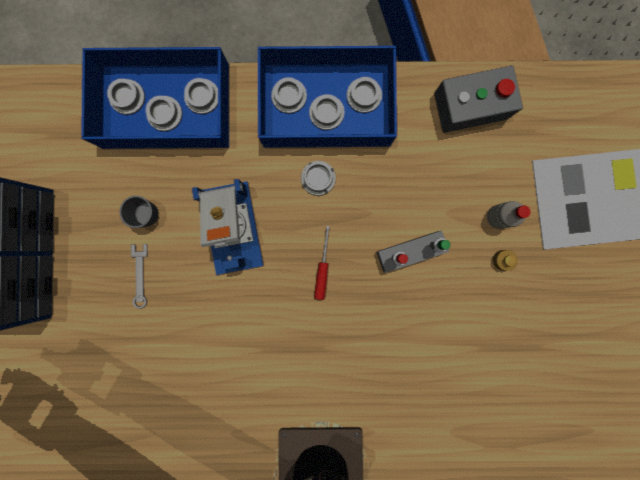

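Both views show the fixture at top (230,225), leaf open, with its orange pad on the robot's side. The green pin is at top (445,244) and the red one at (402,258). I'll measure them next.

```bash
sed -i 's/np.array(c\["rotation"\]),c/R.from_quat(c["rotation"]).as_matrix(),c/' h.py
python3 - <<'E'
from h import *
s,t=cal("scene"),cal("top")
print("pad",tri(s,(388.9,189.4),t,(218,232.8)))
print("green handle",tri(s,(182.8,244.2),t,(444.8,244.1)), plane(t,(444.8,244.1),.163))
print("red",plane(t,(402.3,258.3),.163))
a=cv2.imread("pics/scene0.png")[165:285,335:440]; b=cv2.imread("pics/top0.png")[170:280,180:275]
a=cv2.resize(a,(400,457),interpolation=cv2.INTER_CUBIC); b=cv2.resize(b,(395,457),interpolation=cv2.INTER_CUBIC)
cv2.imwrite("pics/c1.png",np.hstack([a,b])); print(s[1])
E
```

```text
pad (array([0.53846793, 0.20004752, 0.16953049]), np.float64(0.0019462077233017268))
green handle (array([ 0.51356761, -0.25328726,  0.15885914]), np.float64(0.0020141053175877386)) [ 0.51376004 -0.25123706  0.163     ]
red [ 0.48593406 -0.16591939  0.163     ]
[ 1.13655575 -0.25564626  0.79989896]
```

View pics/c1.png

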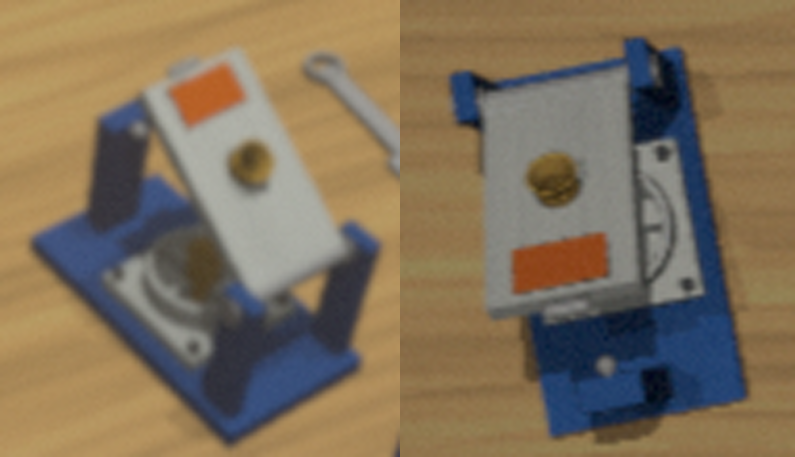

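Run:
```python
from h import *
s,t=cal("scene"),cal("top")
k=4.158
f=lambda u,v:((u-400)/k+180-.4,v/k+170-.4)
A,B,C=[plane(t,f(*p),.014)[:2] for p in [(747,400),(552,436),(683,47)]]
print(A,B,C,np.linalg.norm(A-B),np.linalg.norm(A-C))
u=(C-A)/np.linalg.norm(C-A); v=(B-A)/np.linalg.norm(B-A)
yu=np.arctan2(u[1],u[0]); yv=np.arctan2(v[1],v[0])-np.pi/2; print(yu,yv)
y=(2*yu+yv)/3; u=np.array([np.cos(y),np.sin(y)])
ax1=(A+B)/2+u*.105; print("axis from base",ax1)
P=np.array([.53847,.20005]); H=P+u*.0945; print("hinge",H,"axis",H-u*.07,"padshut",H-u*.117)
fs=lambda a,b:(a/3.81+335-.4,b/3.81+165-.4)
for nm,a,b in [("bush",fs(250,160),f(552,180)),("ball",fs(238,292),f(605,365))]: print(nm,tri(s,a,t,b))
```

```text
[0.46814462 0.13051358] [0.44891674 0.23848512] [0.66489644 0.16602161] 0.10967025256859235 0.19993023871630794
0.17854927773927193 0.1762353232400069
axis from base [0.56187578 0.20306786]
hinge [0.63148059 0.21676166] axis [0.56258386 0.20438265] padshut [0.51632462 0.19607103]
bush (array([0.5796413 , 0.20799097, 0.14995164]), np.float64(0.002273418170366239))
ball (array([ 0.50170919,  0.24917876, -0.06063607]), np.float64(0.058166726345102365))
```

```bash
cat >> h.py <<'E'
def go(*pts, yaw=None):
    "slides to world points from the present pose; yaw = wanted yaw of tool y"
    s=r.sense(); M=R.from_quat(s["ee_rot"]).as_matrix(); p=s["ee_pos"]
    print("t",round(s["t"],2),"p",p.round(4),"zaxis",M[:,2].round(4),"F",s["force"].round(1),"w",round(s["grip_width"],4),"j",s["joint_positions"].round(2))
    y=np.arctan2(M[1,1],M[0,1])
    if yaw is not None: print("spin",round(-((yaw-y+np.pi/2)%np.pi-np.pi/2),3))
    for q in pts: print("slide",(M.T@(np.array(q)-p)).round(4))
E
python3 - <<'E'
from h import *
go((.254,.625,.33),(.3,.5,.33),(.5385,.2,.30),yaw=.178+np.pi/2)
t=cal("top"); print(plane(t,(52,190),.2),plane(t,(52,327),.2),plane(t,(0,327),.2))
E
```

```text
t 0.1 p [0.2543 0.6246 0.2301] zaxis [-0.0011 -0.0019 -1.    ] F [ 0.5  0.5 -0.6] w 0.0851 j [ 1.03  0.29  1.58 -0.    1.28 -0.15]
spin -0.565
slide [ 0.0004  0.     -0.0999]
slide [-0.0893 -0.0984 -0.0998]
slide [-0.4234 -0.2862 -0.0695]
[0.62254272 0.51565161 0.2       ] [0.35955211 0.51116103 0.2       ] [0.36014291 0.61060802 0.2       ]
```

Request:
drive_tool:
  steps:
    - {"slide": [0, 0, -0.06], "fingers": -1}
    - {"slide": [0, -0.02, -0.1], "fingers": -1}
    - {"slide": [-0.04, -0.06, -0.1], "spin": -0.15, "fingers": -1}
    - {"slide": [-0.09, -0.098, -0.1], "spin": -0.3, "fingers": -1}
    - {"slide": [-0.14, -0.125, -0.1], "spin": -0.45, "fingers": -1}
  newtons: 40

```text
invalid input
```

Run:
```python
from h import *
go((.5385,.2,.24),yaw=.178+np.pi/2)
```

```text
t 0.1 p [0.2543 0.6246 0.2301] zaxis [-0.0011 -0.0019 -1.    ] F [ 0.5  0.5 -0.6] w 0.0851 j [ 1.03  0.29  1.58 -0.    1.28 -0.15]
spin -0.565
slide [-0.4234 -0.2861 -0.0095]
```

Request:
drive_tool:
  steps:
    - {"slide": [0.0, 0.0, -0.06], "spin": 0.0, "fingers": -1.0}
    - {"slide": [0.0, -0.02, -0.1], "spin": 0.0, "fingers": -1.0}
    - {"slide": [-0.04, -0.06, -0.1], "spin": -0.15, "fingers": -1.0}
    - {"slide": [-0.09, -0.098, -0.1], "spin": -0.3, "fingers": -1.0}
    - {"slide": [-0.14, -0.125, -0.1], "spin": -0.45, "fingers": -1.0}
  newtons: 40

```text
t: 0.72
ee_pos: [0.3372, 0.4548, 0.331]
ee_rot: [-0.035, 0.999, -0.0, -0.0]
force: [1.0, 0.1, 0.5]
grip_width: 0.0002
```

Run:
```python
from h import *
go((.5385,.2,.24),yaw=.178+np.pi/2)
```

```text
t 0.72 p [0.3372 0.4548 0.331 ] zaxis [-2.e-04 -4.e-04 -1.e+00] F [1.  0.1 0.5] w 0.0002 j [ 0.75 -0.01  1.73 -0.    1.43 -0.89]
spin -0.109
slide [-0.1833 -0.268   0.0911]
```

Request:
drive_tool:
  steps:
    - {"slide": [-0.035, -0.05, 0.0], "spin": -0.1, "fingers": -1.0}
    - {"slide": [-0.07, -0.1, 0.0], "spin": -0.11, "fingers": -1.0}
    - {"slide": [-0.105, -0.15, 0.0], "spin": -0.11, "fingers": -1.0}
    - {"slide": [-0.14, -0.2, 0.03], "spin": -0.11, "fingers": -1.0}
    - {"slide": [-0.17, -0.25, 0.05], "spin": -0.11, "fingers": -1.0}

```text
t: 1.35
ee_pos: [0.5206, 0.2197, 0.2816]
ee_rot: [-0.087, 0.996, 0.0, -0.0]
force: [0.8, 0.6, -0.3]
grip_width: -0.0004
```

Request:
drive_tool:
  steps:
    - {"slide": [0.0, 0.0, 0.0], "spin": 0.0, "fingers": -1.0}
    - {"slide": [0.0, 0.0, 0.0], "spin": 0.0, "fingers": -1.0}

```text
t: 1.6
ee_pos: [0.5199, 0.2214, 0.2826]
ee_rot: [-0.086, 0.996, 0.0, -0.0]
force: [0.2, 1.0, 0.2]
grip_width: -0.0002
```

Run:
```python
from h import *
P=lambda th:tuple(np.r_[np.array([.631,.2162])-np.array([np.cos(.178),np.sin(.178)])*(.117*np.cos(th)-.008*np.sin(th)),.1+.117*np.sin(th)+.008*np.cos(th)])
print([np.round(P(a),4) for a in (.565,.4,.25,.1,0)])
go(*[P(a) for a in (.565,.4,.25,.1,0)],yaw=.178+np.pi/2)
im=snap("wrist","w1.png")
```

```text
[array([0.538 , 0.1995, 0.1694]), array([0.528 , 0.1977, 0.1529]), array([0.5214, 0.1965, 0.1367]), array([0.5172, 0.1957, 0.1196]), array([0.5158, 0.1955, 0.108 ])]
t 1.6 p [0.5199 0.2214 0.2826] zaxis [-1.e-03  4.e-04 -1.e+00] F [0.2 1.  0.2] w -0.0002 j [ 0.22  0.01  1.79  0.    1.34 -1.52]
spin -0.005
slide [-0.0142 -0.0248  0.1132]
slide [-0.0041 -0.0248  0.1297]
slide [ 0.0026 -0.0249  0.1459]
slide [ 0.0069 -0.0249  0.163 ]
slide [ 0.0082 -0.0249  0.1746]
```

View pics/w1.png

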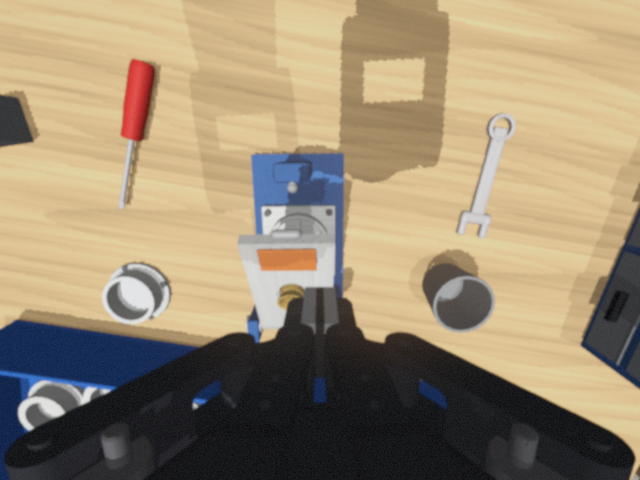

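The wrist view shows the base square on, the pad at (288,260) and the leaf bushing at (291,294), which matches the estimates. Next I'll press along the pad's arc.

Request:
drive_tool:
  steps:
    - {"slide": [-0.008, -0.025, 0.05], "spin": -0.005, "fingers": -1.0}
    - {"slide": [-0.012, -0.025, 0.095], "spin": -0.005, "fingers": -1.0}
    - {"slide": [-0.01, -0.025, 0.112], "spin": -0.005, "fingers": -1.0}
    - {"slide": [-0.004, -0.025, 0.125], "spin": -0.005, "fingers": -1.0}
    - {"slide": [0.0, -0.025, 0.135], "spin": -0.005, "fingers": -1.0}

```text
t: 2.28
ee_pos: [0.5246, 0.1976, 0.1491]
ee_rot: [-0.09, 0.996, 0.0, 0.001]
force: [-0.3, 0.9, 0.9]
grip_width: 0.0001
```

Request:
drive_tool:
  steps:
    - {"slide": [0.002, 0.0, 0.007], "spin": 0.0, "fingers": -1.0}
    - {"slide": [0.004, 0.0, 0.014], "spin": 0.0, "fingers": -1.0}
    - {"slide": [0.006, 0.0, 0.021], "spin": 0.0, "fingers": -1.0}

```text
t: 2.65
ee_pos: [0.5188, 0.1957, 0.127]
ee_rot: [-0.089, 0.996, 0.0, 0.001]
force: [-0.5, 0.4, 0.5]
grip_width: 0.0001
```

Run:
```python
from h import *
go((.516,.1955,.116),(.516,.1955,.108))
```

```text
t 2.65 p [0.5188 0.1957 0.127 ] zaxis [ 1.4e-03  3.0e-04 -1.0e+00] F [-0.5  0.4  0.5] w 0.0001 j [ 0.18  0.13  1.96  0.    1.05 -1.57]
slide [0.0028 0.0003 0.011 ]
slide [0.0028 0.0003 0.019 ]
```

Request:
drive_tool:
  steps:
    - {"slide": [0.002, 0.0, 0.005], "spin": 0.0, "fingers": -1.0}
    - {"slide": [0.002, 0.0, 0.008], "spin": 0.0, "fingers": -1.0}
    - {"slide": [0.002, 0.0, 0.008], "spin": 0.0, "fingers": -1.0}

```text
t: 3.02
ee_pos: [0.5164, 0.1952, 0.1186]
ee_rot: [-0.089, 0.996, -0.0, -0.0]
force: [-0.1, 0.4, -0.1]
grip_width: -0.0
```

Run:
```python
from h import *
go((.516,.1955,.116),(.516,.1955,.108))
im=snap("scene","s2.png"); snap("wrist","w2.png")
a=cv2.resize(im[165:285,335:440],(400,457),interpolation=cv2.INTER_CUBIC)
cv2.imwrite("pics/c2.png",a[...,::-1])
```

```text
t 3.02 p [0.5164 0.1952 0.1186] zaxis [-4.e-04 -2.e-04 -1.e+00] F [-0.1  0.4 -0.1] w -0.0 j [ 0.18  0.14  1.97 -0.    1.03 -1.57]
slide [0.0004 0.0004 0.0026]
slide [0.0004 0.0004 0.0106]
```

View pics/c2.png

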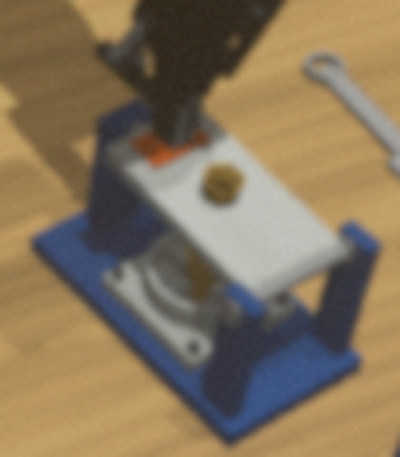

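The leaf has come down with the fingertips on the pad, and it is near the spring ball. I'll push through it.

Request:
drive_tool:
  steps:
    - {"slide": [0.0, 0.0, 0.003], "spin": 0.0, "fingers": -1.0}
    - {"slide": [0.0, 0.0, 0.006], "spin": 0.0, "fingers": -1.0}
    - {"slide": [0.0, 0.0, 0.008], "spin": 0.0, "fingers": -1.0}

```text
t: 3.5
ee_pos: [0.5166, 0.1953, 0.1143]
ee_rot: [-0.089, 0.996, -0.0, -0.001]
force: [-7.1, -2.0, 12.2]
grip_width: -0.0001
```

Request:
drive_tool:
  steps:
    - {"slide": [0.0, 0.0, 0.002], "spin": 0.0, "fingers": -1.0}
    - {"slide": [0.0, 0.0, 0.003], "spin": 0.0, "fingers": -1.0}
    - {"slide": [0.0, 0.0, 0.003], "spin": 0.0, "fingers": -1.0}

```text
t: 3.88
ee_pos: [0.5167, 0.1954, 0.1079]
ee_rot: [-0.089, 0.996, 0.0, 0.0]
force: [-0.8, -0.8, 1.2]
grip_width: 0.0
```

Request:
drive_tool:
  steps:
    - {"slide": [0.0, 0.0, 0.002], "spin": 0.0, "fingers": -1.0}
    - {"slide": [0.0, 0.0, 0.002], "spin": 0.0, "fingers": -1.0}

```text
t: 4.12
ee_pos: [0.5167, 0.1954, 0.1078]
ee_rot: [-0.089, 0.996, -0.0, -0.0]
force: [-4.7, -1.5, 9.5]
grip_width: 0.0002
```

Request:
drive_tool:
  steps:
    - {"slide": [0.0, 0.0, -0.06], "spin": 0.0, "fingers": -1.0}
    - {"slide": [0.03, 0.0, -0.12], "spin": 0.0, "fingers": 0.0}
    - {"slide": [0.05, 0.0, -0.16], "spin": 0.0, "fingers": 0.0}
    - {"slide": [0.05, 0.0, -0.16], "spin": 0.0, "fingers": 0.0}
    - {"slide": [0.05, 0.0, -0.16], "spin": 0.0, "fingers": 0.0}

```text
t: 4.75
ee_pos: [0.4671, 0.1864, 0.265]
ee_rot: [-0.089, 0.996, -0.0, -0.0]
force: [-0.7, 0.2, 0.0]
grip_width: 0.0426
```

Run:
```python
from h import *
go()
c=cal("wrist"); im=snap("wrist","w3.png"); st=snap("top","t3.png"); t=cal("top")
for n,i,k in [("w",im,c),("t",st,t)]:
    for a,b in blobs(i,(8,150,120),(20,255,255))[0]: print(n,"orange",a,b[4],plane(k,a,.108).round(4))
for X in [(.562,.2037,.118),(.562,.2037,.058),(.516,.1955,.108)]: print(proj(c,X),proj(t,X))
u,v=proj(c,(.562,.2037,.118)).astype(int)
a=im[max(0,v-90):v+90,max(0,u-100):u+100]; print(u,v)
cv2.imwrite("pics/c3.png",cv2.resize(a,None,fx=3,fy=3,interpolation=cv2.INTER_CUBIC)[...,::-1])
```

```text
t 4.75 p [0.4671 0.1864 0.265 ] zaxis [-7.e-04 -2.e-04 -1.e+00] F [-0.7  0.2  0. ] w 0.0426 j [ 0.18 -0.13  1.95 -0.    1.31 -1.57]
w orange [318.9 279.1] 803 [0.5146 0.1941 0.108 ]
t orange [226.5 244.9] 225 [0.5156 0.1962 0.108 ]
t orange [507.1 259.5] 221 [ 0.4811 -0.3959  0.108 ]
[319.90516291 329.82375553] [222.01526761 222.70717314]
[319.83271511 303.16351352] [227.62018848 224.26237496]
[320.03050126 280.70932027] [226.82179333 244.68631072]
319 329
```

View pics/c3.png

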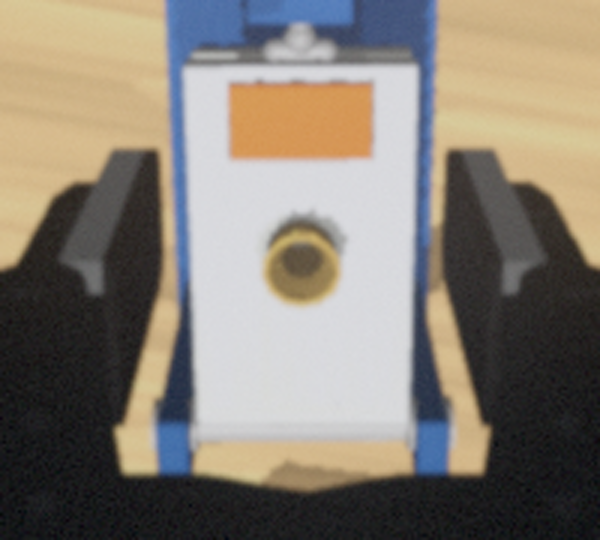

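The leaf lies flat and shut: the spring-ball contact closed, and the tool bottomed at z=0.108 with 9.5 N. The bushing mouth is at about wrist pixel (319.5,327). Next I'll hover at the pin.

Run:
```python
from h import *
c=cal("wrist"); print("cam",c[1].round(3))
im=cv2.imread("pics/w3.png")[...,::-1].copy()
h=cv2.cvtColor(im,cv2.COLOR_RGB2HSV); m=cv2.inRange(h,np.array((15,90,60)),np.array((35,255,255)))
m[:300]=0;m[345:]=0;m[:,:300]=0;m[:,340:]=0
pts=cv2.findNonZero(m); hull=cv2.convexHull(pts); e=cv2.fitEllipse(hull); print(e, cv2.boundingRect(hull), plane(c,e[0],.118))
go((.526,-.290,.28),yaw=.315)
```

```text
cam [0.401 0.174 0.408]
((319.27996826171875, 327.14617919921875), (23.655195236206055, 25.333131790161133), 177.95489501953125) (308, 315, 24, 25) [0.55761546 0.20223255 0.118     ]
t 4.85 p [0.4667 0.1863 0.2636] zaxis [-3.7e-03 -7.0e-04 -1.0e+00] F [-0.8  0.2  0.2] w 0.0424 j [ 0.18 -0.12  1.95 -0.    1.31 -1.57]
spin 1.434
slide [ 0.0261 -0.4792 -0.0163]
```

Request:
drive_tool:
  steps:
    - {"slide": [0.0, -0.05, -0.01], "spin": 0.18, "fingers": 0.2}
    - {"slide": [0.0, -0.11, -0.016], "spin": 0.36, "fingers": 0.2}
    - {"slide": [0.01, -0.17, -0.016], "spin": 0.54, "fingers": 0.2}
    - {"slide": [0.015, -0.23, -0.016], "spin": 0.72, "fingers": 0.2}
    - {"slide": [0.02, -0.29, -0.016], "spin": 0.9, "fingers": 0.2}

```text
t: 5.48
ee_pos: [0.4986, -0.1044, 0.2798]
ee_rot: [0.356, 0.934, 0.0, -0.002]
force: [0.7, 0.1, -0.3]
grip_width: 0.0513
```

Run:
```python
from h import *
go((.526,-.290,.28),yaw=.315)
```

```text
t 5.47 p [ 0.4986 -0.1044  0.2798] zaxis [-0.0028  0.0014 -1.    ] F [ 0.7  0.1 -0.3] w 0.0513 j [-0.41 -0.12  1.92  0.    1.34 -1.25]
spin 0.528
slide [-0.1439 -0.1203 -0.0005]
```

Request:
drive_tool:
  steps:
    - {"slide": [-0.045, -0.038, 0.0], "spin": 0.18, "fingers": 0.2}
    - {"slide": [-0.09, -0.075, 0.0], "spin": 0.36, "fingers": 0.2}
    - {"slide": [-0.135, -0.113, 0.0], "spin": 0.51, "fingers": 0.2}
    - {"slide": [-0.135, -0.113, 0.0], "spin": 0.51, "fingers": 0.2}
    - {"slide": [-0.135, -0.113, 0.0], "spin": 0.51, "fingers": 0.2}

```text
t: 6.1
ee_pos: [0.5253, -0.2762, 0.2797]
ee_rot: [0.578, 0.816, 0.0, -0.002]
force: [-0.6, 0.8, -0.2]
grip_width: 0.0512
```

Run:
```python
from h import *
go(yaw=.315)
c=cal("wrist"); im=snap("wrist","w4.png")
for k,lo,hi in [("g",(45,80,40),(85,255,255)),("r",(0,150,60),(6,255,255))]:
    for a,b in blobs(im,lo,hi)[0]: print(k,a,b,plane(c,a,.155).round(4))
print(proj(c,(.5135,-.252,.163)))
```

```text
t 6.1 p [ 0.5253 -0.2762  0.2797] zaxis [-0.0029  0.0028 -1.    ] F [-0.6  0.8 -0.2] w 0.0512 j [-0.66  0.08  1.73  0.    1.34 -0.99]
spin 0.024
g [313.  209.1] [302 196  22  27 462] [ 0.5122 -0.2547  0.155 ]
g [560.6 377.8] [549 370  22  19 238] [ 0.7807 -0.3268  0.155 ]
r [315.4  87.6] [303  72  25  33 660] [ 0.4844 -0.1693  0.155 ]
r [322.1 388. ] [310 373  25  31 604] [ 0.5758 -0.4114  0.155 ]
[315.44676286 208.00732622]
```

View pics/w4.png

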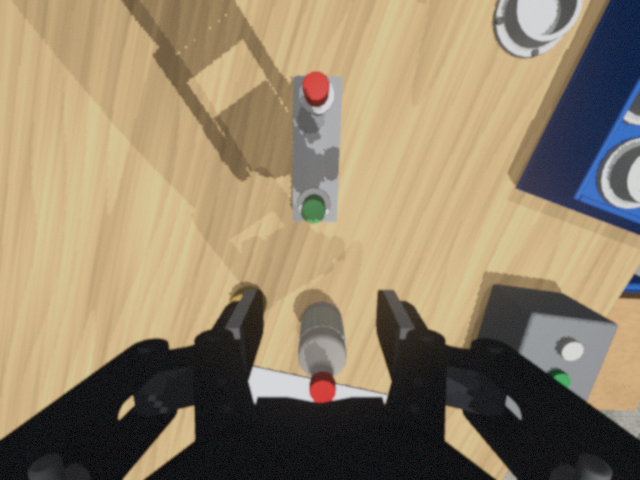

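The rack is in view, with green at (313,209), red at (315,88) and the bottle well behind. Next I'll descend on the green handle.

Run:
```python
from h import *
go((.5133,-.2535,.22),(.5133,-.2535,.129),yaw=.315)
```

```text
t 6.15 p [ 0.5254 -0.2756  0.2803] zaxis [-0.0021  0.002  -1.    ] F [-0.2  1.  -0.7] w 0.0512 j [-0.65  0.07  1.73  0.    1.34 -0.99]
spin 0.025
slide [ 0.0247 -0.004   0.0604]
slide [ 0.0245 -0.0039  0.1514]
```

Request:
drive_tool:
  steps:
    - {"slide": [0.02, -0.004, 0.05], "spin": 0.025, "fingers": 0.2}
    - {"slide": [0.0245, -0.004, 0.085], "spin": 0.025, "fingers": 0.2}
    - {"slide": [0.0245, -0.004, 0.11], "spin": 0.025, "fingers": 0.2}
    - {"slide": [0.0245, -0.004, 0.11], "spin": 0.025, "fingers": 0.2}
    - {"slide": [0.0245, -0.004, 0.11], "spin": 0.025, "fingers": 0.2}

```text
t: 6.78
ee_pos: [0.5145, -0.2543, 0.1733]
ee_rot: [0.587, 0.809, 0.0, 0.001]
force: [0.0, -0.4, 1.1]
grip_width: 0.0511
```

Run:
```python
from h import *
go((.5133,-.2535,.129),yaw=.315)
c=cal("wrist"); im=snap("wrist","w5.png")
for a,b in blobs(im,(45,80,40),(85,255,255))[0]: print(a,b,plane(c,a,.16).round(4))
p=r.sense()["ee_pos"]
print(proj(c,(p[0],p[1],.163)))
```

```text
t 6.78 p [ 0.5145 -0.2543  0.1733] zaxis [ 0.0017 -0.0011 -1.    ] F [ 0.  -0.4  1.1] w 0.0511 j [-0.64  0.12  1.88  0.    1.14 -0.95]
spin 0.0
slide [ 0.0013 -0.001   0.0443]
[314.4 284.7] [ 296  257   37   55 1574] [ 0.5112 -0.2513  0.16  ]
[318.92517115 295.24217435]
```

View pics/w5.png

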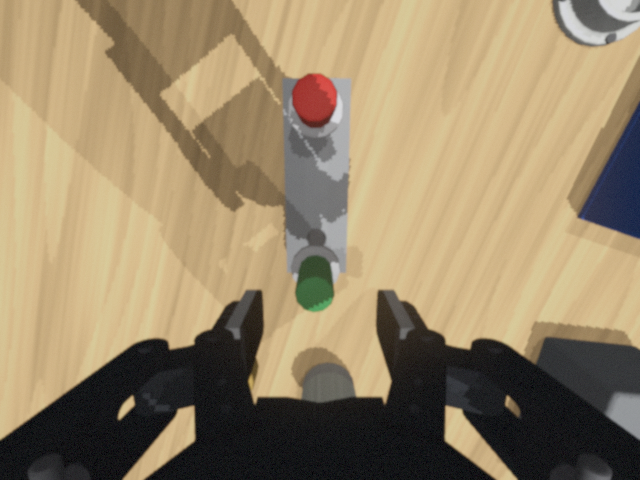

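The green handle's top is at (314,293), about 2 mm left of the jaw centre line (320). I'll correct that and go down.

Request:
drive_tool:
  steps:
    - {"slide": [0.001, -0.002, 0.02], "spin": 0.0, "fingers": 0.2}
    - {"slide": [0.001, -0.002, 0.044], "spin": 0.0, "fingers": 0.2}
    - {"slide": [0.001, -0.002, 0.044], "spin": 0.0, "fingers": 0.2}
    - {"slide": [0.001, -0.002, 0.044], "spin": 0.0, "fingers": -0.2}
    - {"slide": [0.001, -0.002, 0.044], "spin": 0.0, "fingers": -0.4}
  newtons: 30

```text
t: 7.45
ee_pos: [0.5122, -0.2549, 0.129]
ee_rot: [0.588, 0.809, -0.0, 0.001]
force: [-0.1, -0.5, 0.6]
grip_width: 0.0253
```

Request:
drive_tool:
  steps:
    - {"slide": [0.0, 0.0, 0.0], "spin": 0.0, "fingers": -1.0}
    - {"slide": [0.0, 0.0, 0.0], "spin": 0.0, "fingers": -1.0}
    - {"slide": [0.0, 0.0, 0.0], "spin": 0.0, "fingers": -1.0}
  newtons: 30

```text
t: 7.82
ee_pos: [0.5122, -0.255, 0.1291]
ee_rot: [0.588, 0.809, -0.0, 0.001]
force: [0.3, -0.2, 4.7]
grip_width: 0.0192
```

Request:
drive_tool:
  steps:
    - {"slide": [0.0, 0.0, -0.002], "spin": 0.0, "fingers": -1.0}
    - {"slide": [0.0, 0.0, -0.03], "spin": 0.0, "fingers": -1.0}
    - {"slide": [0.0, 0.0, -0.08], "spin": 0.0, "fingers": -1.0}
    - {"slide": [0.0, 0.0, -0.13], "spin": 0.0, "fingers": -1.0}
    - {"slide": [0.0, 0.0, -0.18], "spin": 0.0, "fingers": -1.0}
  newtons: 60

```text
t: 8.45
ee_pos: [0.5109, -0.2538, 0.3076]
ee_rot: [0.588, 0.809, 0.0, -0.002]
force: [0.1, -1.4, -2.1]
grip_width: 0.0185
```

Run:
```python
from h import *
go((.562,.204,.31),yaw=.315)
```

```text
t 8.45 p [ 0.5109 -0.2538  0.3076] zaxis [-0.0023  0.002  -1.    ] F [ 0.1 -1.4 -2.1] w 0.0185 j [-0.64  0.01  1.75  0.    1.39 -0.95]
spin -0.001
slide [ 0.4196  0.19   -0.0016]
```

Request:
drive_tool:
  steps:
    - {"slide": [0.045, 0.02, 0.0], "spin": 0.0, "fingers": -1.0}
    - {"slide": [0.095, 0.043, 0.0], "spin": 0.0, "fingers": -1.0}
    - {"slide": [0.145, 0.066, 0.0], "spin": 0.0, "fingers": -1.0}
    - {"slide": [0.195, 0.089, 0.0], "spin": 0.0, "fingers": -1.0}
    - {"slide": [0.24, 0.109, 0.0], "spin": 0.0, "fingers": -1.0}

```text
t: 9.07
ee_pos: [0.5403, 0.0097, 0.3062]
ee_rot: [0.588, 0.809, -0.0, -0.001]
force: [-0.1, 0.5, -1.8]
grip_width: 0.0184
```

Run:
```python
from h import *
go((.562,.204,.31),yaw=.315)
```

```text
t 9.07 p [0.5403 0.0097 0.3062] zaxis [-2.6e-03  8.0e-04 -1.0e+00] F [-0.1  0.5 -1.8] w 0.0184 j [-0.17 -0.06  1.82  0.    1.39 -0.48]
spin -0.001
slide [ 0.1781  0.0807 -0.0037]
```

Request:
drive_tool:
  steps:
    - {"slide": [0.045, 0.02, 0.0], "spin": 0.0, "fingers": -1.0}
    - {"slide": [0.09, 0.04, 0.0], "spin": 0.0, "fingers": -1.0}
    - {"slide": [0.135, 0.06, 0.0], "spin": 0.0, "fingers": -1.0}
    - {"slide": [0.16, 0.075, 0.0], "spin": 0.0, "fingers": -1.0}
    - {"slide": [0.16, 0.075, 0.0], "spin": 0.0, "fingers": -1.0}

```text
t: 9.7
ee_pos: [0.5622, 0.1847, 0.3059]
ee_rot: [0.587, 0.81, -0.001, -0.001]
force: [0.4, 0.2, -1.8]
grip_width: 0.0184
```

Request:
drive_tool:
  steps:
    - {"slide": [0.0, 0.0, 0.01], "spin": 0.0, "fingers": -1.0}
    - {"slide": [0.0, 0.0, 0.03], "spin": 0.0, "fingers": -1.0}
    - {"slide": [0.0, 0.0, 0.03], "spin": 0.0, "fingers": -1.0}
    - {"slide": [0.0, 0.0, 0.03], "spin": 0.0, "fingers": -1.0}

```text
t: 10.2
ee_pos: [0.5629, 0.1823, 0.2774]
ee_rot: [0.588, 0.809, -0.0, -0.0]
force: [0.4, 0.7, -0.9]
grip_width: 0.0188
```

Run:
```python
from h import *
go((.562,.204,.27),yaw=.315)
c=cal("wrist"); im=snap("wrist","w6.png"); sc=snap("scene","s6.png"); tp=snap("top","t6.png")
p=r.sense()["ee_pos"]; s,t=cal("scene"),cal("top")
for X in [(p[0],p[1],p[2]-.121),(p[0],p[1],p[2]-.009),(.562,.204,.118)]: print(X,proj(c,X).round(1),proj(s,X).round(1),proj(t,X).round(1))
u,v=proj(c,(p[0],p[1],p[2]-.06)).astype(int); U,V=proj(s,(.562,.204,.16)).astype(int); print(u,v,U,V)
f=lambda i,u,v:cv2.resize(i[max(v-75,0):v+75,u-50:u+50],(400,600),interpolation=cv2.INTER_CUBIC)
cv2.imwrite("pics/c6.png",np.hstack([f(im,u,v),f(sc,U,V)])[...,::-1])
```

```text
t 10.2 p [0.5629 0.1823 0.2774] zaxis [-7.e-04 -1.e-04 -1.e+00] F [ 0.4  0.7 -0.9] w 0.0188 j [ 0.14  0.07  1.74 -0.    1.33 -0.17]
spin -0.002
slide [0.021  0.0058 0.0074]
(np.float64(0.5634098583131733), np.float64(0.18268382210488227), np.float64(0.15771675526857154)) [319.9 239.4] [387.5 202.3] [228.4 220.8]
(np.float64(0.5634098583131733), np.float64(0.18268382210488227), np.float64(0.26971675526857153)) [319.9 296. ] [395.2 161.2] [216.2 217. ]
(0.562, 0.204, 0.118) [325.7 206.5] [392.9 212.4] [221.9 222.7]
319 263 395 198
```

View pics/c6.png

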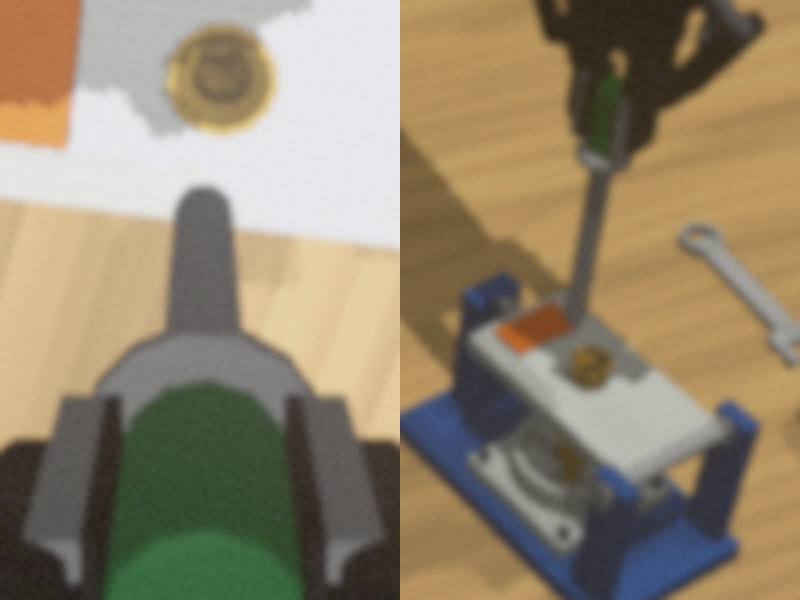

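The wrist crop shows the pin straight, its tip at about (319.4,240.6) and the bushing mouth at about (323.9,207.1). The tip matches the projection from the TCP to within 1 mm. I'll move over the mouth and bring the tip just above the rim.

Request:
drive_tool:
  steps:
    - {"slide": [0.0212, 0.0042, 0.01], "spin": 0.0, "fingers": -1.0}
    - {"slide": [0.0212, 0.0042, 0.025], "spin": 0.0, "fingers": -1.0}
    - {"slide": [0.0212, 0.0042, 0.03], "spin": 0.0, "fingers": -1.0}
    - {"slide": [0.0212, 0.0042, 0.03], "spin": 0.0, "fingers": -1.0}
    - {"slide": [0.0212, 0.0042, 0.03], "spin": 0.0, "fingers": -1.0}

```text
t: 10.98
ee_pos: [0.5607, 0.2042, 0.2483]
ee_rot: [0.588, 0.809, 0.0, 0.0]
force: [0.8, 0.4, -0.6]
grip_width: 0.0183
```

Run:
```python
from h import *
go((.5606,.204,.245),yaw=.315)
c=cal("wrist"); im=snap("wrist","w7.png"); sc=snap("scene","s7.png")
p=r.sense()["ee_pos"]; s=cal("scene")
for X in [(p[0],p[1],p[2]-.121),(.5605,.2029,.118)]: print(X,proj(c,X).round(1),proj(s,X).round(1))
u,v=proj(c,(p[0],p[1],p[2]-.08)).astype(int); U,V=proj(s,(.562,.204,.13)).astype(int); print(u,v,U,V)
f=lambda i,u,v:cv2.resize(i[max(v-48,0):v+48,u-32:u+32],(400,600),interpolation=cv2.INTER_CUBIC)
cv2.imwrite("pics/c7.png",np.hstack([f(im,u,v),f(sc,U,V)])[...,::-1])
```

```text
t 10.97 p [0.5607 0.2042 0.2483] zaxis [ 7.e-04  1.e-04 -1.e+00] F [ 0.8  0.4 -0.6] w 0.0183 j [ 0.18  0.1   1.76 -0.    1.28 -0.13]
spin -0.001
slide [-0.0001 -0.0002  0.0033]
(np.float64(0.5608244938762713), np.float64(0.2041836000264402), np.float64(0.12752033828192116)) [319.1 239.4] [393.3 209. ]
(0.5605, 0.2029, 0.118) [318.2 237.9] [392.2 212.1]
319 253 393 208
```

View pics/c7.png

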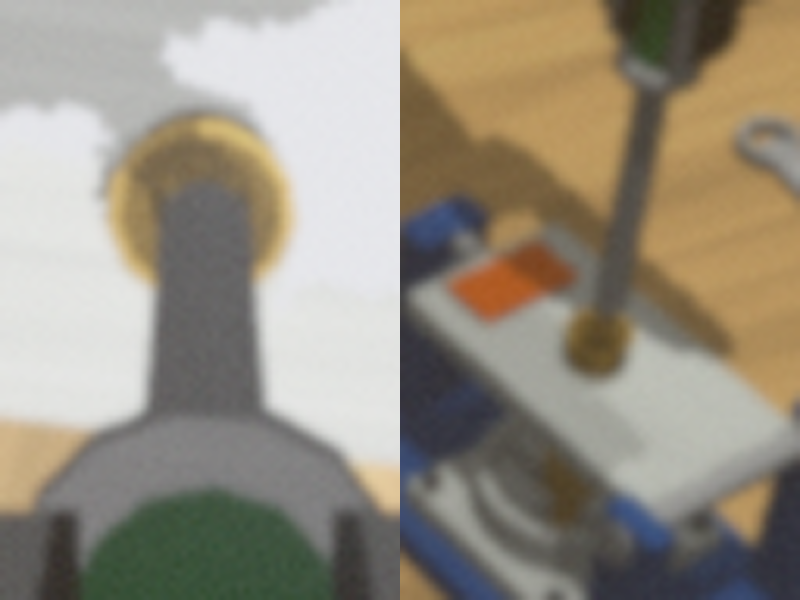

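The tip is centred over the mouth once parallax is allowed for. I'll insert in stages and watch the force.

Request:
drive_tool:
  steps:
    - {"slide": [0.0, 0.0, 0.008], "spin": 0.0, "fingers": -1.0}
    - {"slide": [0.0, 0.0, 0.016], "spin": 0.0, "fingers": -1.0}
    - {"slide": [0.0, 0.0, 0.022], "spin": 0.0, "fingers": -1.0}
    - {"slide": [0.0, 0.0, 0.022], "spin": 0.0, "fingers": -1.0}

```text
t: 11.58
ee_pos: [0.5602, 0.204, 0.2248]
ee_rot: [0.588, 0.809, -0.001, -0.0]
force: [1.1, -1.6, -2.7]
grip_width: 0.0183
```

Request:
drive_tool:
  steps:
    - {"slide": [0.0, 0.0, 0.006], "spin": 0.0, "fingers": -1.0}
    - {"slide": [0.0, 0.0, 0.012], "spin": 0.0, "fingers": -1.0}
    - {"slide": [0.0, 0.0, 0.012], "spin": 0.0, "fingers": -1.0}

```text
t: 11.95
ee_pos: [0.5602, 0.2041, 0.2129]
ee_rot: [0.588, 0.809, -0.001, -0.0]
force: [0.4, -1.8, -2.9]
grip_width: 0.0187
```

Request:
drive_tool:
  steps:
    - {"slide": [-0.0004, 0.0, 0.01], "spin": 0.0, "fingers": -1.0}
    - {"slide": [-0.0004, 0.0, 0.02], "spin": 0.0, "fingers": -1.0}
    - {"slide": [-0.0004, 0.0, 0.028], "spin": 0.0, "fingers": -1.0}
    - {"slide": [-0.0004, 0.0, 0.028], "spin": 0.0, "fingers": -1.0}

```text
t: 12.45
ee_pos: [0.5602, 0.2038, 0.1845]
ee_rot: [0.588, 0.809, -0.001, -0.001]
force: [0.7, -0.5, -2.1]
grip_width: 0.0183
```

Request:
drive_tool:
  steps:
    - {"slide": [0.0, 0.0, 0.006], "spin": 0.0, "fingers": -1.0}
    - {"slide": [0.0, 0.0, 0.012], "spin": 0.0, "fingers": -1.0}
    - {"slide": [0.0, 0.0, 0.012], "spin": 0.0, "fingers": -1.0}

```text
t: 12.82
ee_pos: [0.5603, 0.2038, 0.173]
ee_rot: [0.588, 0.809, -0.0, -0.0]
force: [1.1, -1.3, -2.1]
grip_width: 0.0187
```

Request:
drive_tool:
  steps:
    - {"slide": [0.0, 0.0, 0.006], "spin": 0.0, "fingers": -1.0}
    - {"slide": [0.0, 0.0, 0.012], "spin": 0.0, "fingers": -1.0}
    - {"slide": [0.0, 0.0, 0.016], "spin": 0.0, "fingers": -1.0}
    - {"slide": [0.0, 0.0, 0.016], "spin": 0.0, "fingers": -1.0}

```text
t: 13.32
ee_pos: [0.5603, 0.2038, 0.1571]
ee_rot: [0.588, 0.809, -0.0, -0.0]
force: [0.8, -1.6, -2.6]
grip_width: 0.0185
```

Request:
drive_tool:
  steps:
    - {"slide": [0.0, 0.0, 0.006], "spin": 0.0, "fingers": -1.0}
    - {"slide": [0.0, 0.0, 0.012], "spin": 0.0, "fingers": -1.0}
    - {"slide": [0.0, 0.0, 0.017], "spin": 0.0, "fingers": -1.0}
    - {"slide": [0.0, 0.0, 0.017], "spin": 0.0, "fingers": -1.0}
    - {"slide": [0.0, 0.0, 0.017], "spin": 0.0, "fingers": -1.0}

```text
t: 13.95
ee_pos: [0.5602, 0.2038, 0.1402]
ee_rot: [0.588, 0.809, -0.0, -0.0]
force: [1.1, -3.1, -2.9]
grip_width: 0.0183
```

Run:
```python
from h import *
go((.5602,.2038,.137))
c=cal("wrist"); im=snap("wrist","w8.png"); sc=snap("scene","s8.png")
p=r.sense()["ee_pos"]; s=cal("scene")
for X in [(p[0],p[1],p[2]-.009),(.5602,.2035,.118),(p[0],p[1],p[2]-.004)]: print(X,proj(c,X).round(1),proj(s,X).round(1))
u,v=proj(c,(p[0],p[1],p[2]-.009)).astype(int); U,V=proj(s,(.562,.204,.125)).astype(int); print(u,v,U,V)
cv2.imwrite("pics/c8.png",np.hstack([cv2.resize(i[v-a:v+a,u-b:u+b],(400,600),interpolation=cv2.INTER_CUBIC) for i,u,v,a,b in[(im,u,v,75,50),(sc,U,V,36,24)]])[...,::-1])
```

```text
t 13.95 p [0.5602 0.2038 0.1402] zaxis [-1.1e-03 -3.0e-04 -1.0e+00] F [ 1.1 -3.1 -2.9] w 0.0183 j [ 0.18  0.21  1.85 -0.    1.09 -0.14]
slide [ 0.     -0.      0.0032]
(np.float64(0.5602369350082126), np.float64(0.20379770073723869), np.float64(0.13144313973731217)) [318.8 295.6] [393.3 207.6]
(0.5602, 0.2035, 0.118) [318.7 285.8] [392.3 211.9]
(np.float64(0.5602369350082126), np.float64(0.20379770073723869), np.float64(0.13644313973731217)) [318.8 299.9] [393.6 206. ]
318 295 393 210
```

View pics/c8.png

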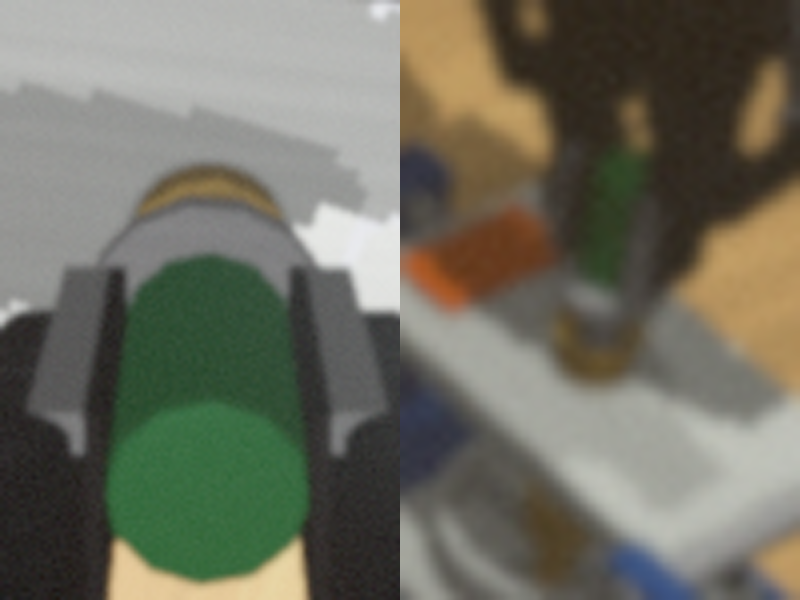

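Run:
```python
from h import *
c=cal("wrist"); s=r.sense(); p=s["ee_pos"]; print(c[0][0,0],p.round(4),s["force"].round(1))
x=R.from_quat(s["ee_rot"]).as_matrix()[:,0]; y=R.from_quat(s["ee_rot"]).as_matrix()[:,1]
for dz in (-.003,0,.003):
  for dx in (-.001,.001):
    T=p+[0,0,.034+dz]+dx*x; C=p+[0,0,-.004+dz]+dx*x
    print(dz,dx,"top",proj(c,T).round(1),"near/far",proj(c,T+.01*x)[1].round(1),proj(c,T-.01*x)[1].round(1),"w",(proj(c,T+.01*y)-proj(c,T-.01*y))[0].round(1),"collar top edge",proj(c,C+.015*x).round(1))
S=cal("scene")
im=cv2.imread("pics/s8.png")[...,::-1]
for a,b in blobs(im,(45,80,20),(85,255,255),20)[0]: print(a,b)
for z in (p[2]-.004,p[2]-.009,p[2]-.012): print(z,proj(S,(.5602,.2038,z)).round(1))
```

```text
335.5967923823077 [0.5602 0.2038 0.1404] [ 0.4 -2.7 -3.5]
-0.003 -0.001 top [318.5 341.1] near/far 317.1 364.1 w 52.9 collar top edge [318.8 270. ]
-0.003 0.001 top [318.5 336.3] near/far 312.2 359.5 w 53.1 collar top edge [318.8 266. ]
0 -0.001 top [318.4 345.4] near/far 321.0 368.9 w 54.1 collar top edge [318.8 272.1]
0 0.001 top [318.4 340.6] near/far 316.0 364.3 w 54.3 collar top edge [318.8 268.1]
0.003 -0.001 top [318.4 350. ] near/far 325.1 373.9 w 55.4 collar top edge [318.8 274.4]
0.003 0.001 top [318.4 345.1] near/far 319.9 369.2 w 55.6 collar top edge [318.8 270.2]
[394.9 195. ] [393 193   5   5  20]
[170.5 436.2] [163 429  16  16 191]
0.13644313973731217 [393.6 206. ]
0.13144313973731217 [393.3 207.6]
0.12844313973731217 [393.1 208.5]
```

Handle and collar edges fit an unslipped grasp: the collar's underside is at about 131 mm, roughly 13 mm above the rim. I'll lower 3 mm and ease the side load.

Request:
drive_tool:
  steps:
    - {"slide": [-0.0006, 0.0, 0.002], "spin": 0.0, "fingers": -1.0}
    - {"slide": [-0.0006, 0.0, 0.0032], "spin": 0.0, "fingers": -1.0}
    - {"slide": [-0.0006, 0.0, 0.0032], "spin": 0.0, "fingers": -1.0}
    - {"slide": [-0.0006, 0.0, 0.0032], "spin": 0.0, "fingers": -1.0}

```text
t: 14.55
ee_pos: [0.5609, 0.2037, 0.1378]
ee_rot: [0.588, 0.809, 0.0, 0.0]
force: [1.5, -0.6, -2.3]
grip_width: 0.0185
```

Run:
```python
from h import *
go()
c=cal("wrist");im=snap("wrist","w9.png"); sc=snap("scene","s9.png"); t=snap("top","t9.png"); s,tt=cal("scene"),cal("top")
for n,i,k in [("s",sc,s),("t",t,tt)]:
    for nm,lo,hi in [("r",(0,150,60),(6,255,255)),("o",(8,150,120),(20,255,255))]: print(n,nm,[a for a,b in blobs(i,lo,hi)[0]])
p=r.sense()["ee_pos"]; print(p,r.sense()["force"].round(1))
cv2.imwrite("pics/c9.png",np.hstack([cv2.resize(im[180:420,220:420],(400,480)),cv2.resize(sc[165:285,340:440],(400,480),interpolation=cv2.INTER_CUBIC)])[...,::-1])
```

```text
t 14.55 p [0.5609 0.2037 0.1378] zaxis [ 5.e-04  6.e-04 -1.e+00] F [ 1.5 -0.6 -2.3] w 0.0185 j [ 0.18  0.21  1.85  0.    1.08 -0.14]
s r [array([287.8, 231.4]), array([ 99.4, 301.2]), array([137.1, 455.2])]
s o [array([109.8, 294.6])]
t r [array([505.7,  86.8]), array([523.2, 211.4]), array([402.2, 258.3]), array([320.9, 280.9])]
t o [array([506.9, 259.6])]
[0.56078896 0.20359206 0.13777266] [ 1.1  0.8 -1.7]
```

View pics/c9.png

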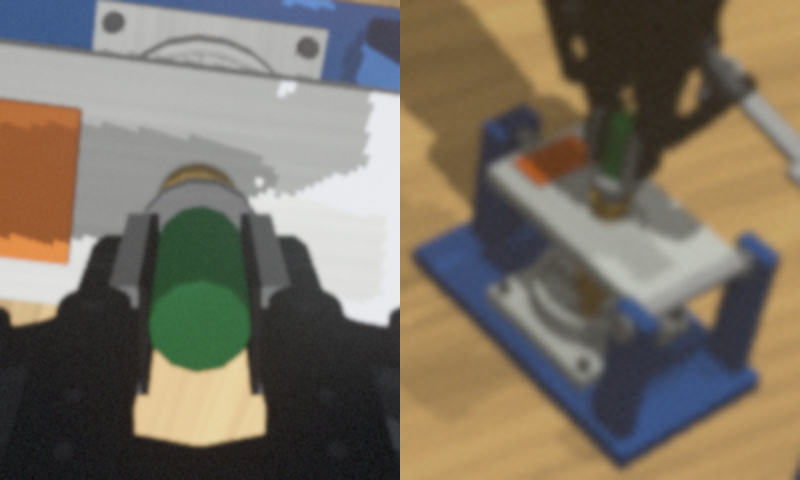

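```bash
python3 -c "
from h import *
close_job()"
```

```text
the job is handed in; nothing more can be done
```

I pressed the leaf shut, took the green pin from the rack and threaded it down through both bushings. I handed in at about 14.7 s, well inside the 72 s limit, with the arm still holding the pin.

- **Leaf:** The spring ball resisted with about 12 N and then gave way. The fingertips bottomed on the pad at 108 mm with 9.5 N. The leaf looked flat and shut straight after pressing and again at the end.
- **Pin:** The tool axis is vertical to within 0.1°. The collar's underside is estimated at about 129 mm, roughly 11 mm above the rim. The tip is at about 17 mm, below the lower bushing's end at 24 mm. I worked these out from the tool pose and the grasp; the images fitted to about 2 mm. The last force reading was about 1 N sideways and 1.7 N downward, about the pin's weight, so the collar isn't resting on anything.
- **Bystanders:** The red pin, screwdriver, bottle and brass weight are where they started in the images. I did not measure the cup, wrench or housing again, but nothing came near them.

**Disagreements and failures:**
- The wrist camera put the fixture about 1.5 to 2 mm from where the top camera did. I used the wrist camera for insertion, and the pin went in with at most about 3 N of side force.
- An early attempt to locate the spring ball from two views failed, and I didn't use it.
- The first move call was refused because I left out the spin values; the arm didn't move.

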